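# Feed a disc carrier through the gated chute

### The job

Push the long side rail of the spring gate aside with a fingertip and keep it held there, so that the gate stays lifted clear, while you push the disc carrier by its rear plate along the chute, under the gate and fully home against the end stop; then take the hand away so that the gate falls shut behind the carrier. The carrier is only pushed, never lifted, the disc stays lying in its nest, the gate must not bump against or come down on the carrier or the disc, and the three parts standing beside the chute are left alone.

Things in the scene. Friction and masses are not known exactly. Their poses are not given: they have to be found in the camera images.
- chute: Fixed aluminium chute. Origin on the table under the gate, mid-channel; x = feed direction, y = to the hinge side, z up. From x = -255 to 100 mm. Floor top z = 6; channel y = -40 to 40; walls 6 thick, tops at z = 20 (+y) and 22 (-y). End stop face at x = 88, 24 high. Hinge cheeks x = -20 to 20, y = 47 to 65, 40 high. Ears outside both walls reach y = +-69, 9 high.
- gate (a joint): Spring gate, hinge along chute x at y = 52, z = 30 mm. 0 rad = shut, 1.05 = fully open; grows as its rail is pushed to the chute's +y; falls shut when let go. About 3 to 6 N on the rail opens it; the angle depends only on how far sideways the rail is pushed, wherever along its length. Above 0.6 rad the blade clears carrier and disc.
- rail_mid (a point): Point on the axis of the gate's rail, 125 mm before the gate. Rail: level round steel bar 10 mm thick, parallel to chute x, from x = -250 to 0 mm, free of posts. Its axis (chute frame): shut y = 24, z = 53 mm; at 0.6 rad y = 43, z = 65; at 0.8 rad y = 49, z = 66; at 1.05 rad y = 58, z = 65.
- blade (a point): Centre of the gate's blade, a steel plate 5 mm thick at chute x = 0; shut, it covers y = -22 to 32, z = 18 to 46 mm (chute frame) and blocks the carrier's block, but not its thin tongue. It cannot be forced along x. Fully open it rises to about 105 mm above the table.
- carrier: Loose carrier in the chute, 0.25 to 0.5 kg: black block 76 (x) x 74 (y) x 22 mm high with a square nest 65 wide, 14 deep; behind it a steel tongue 5 mm high with an upright push plate at its tail. Origin: middle of the block's underside; x = feed direction. Block from x = -38 to 38 mm. Home, the origin is at chute x = 50 mm, y = 0 and the push plate is still 68 mm before the gate.
- push_face (a point): Middle of the rear face of the carrier's steel push plate: 124 mm behind the carrier's origin, 25 mm above the table. The plate is 74 mm wide (across the chute), 6 thick, its top 44 mm above the table, below the shut rail.
- disc: White disc, 62 mm across, 12 mm thick, lying loose in the carrier's nest, 2 mm below its top; origin at the centre of its underside.
- spring_unit: Bystander: upright spring assembly, 65 mm across, 147 mm high; origin at the centre of its underside.
- spare_piston: Bystander: upright white piston with a stem, 65 mm across, 103 mm high; origin at the centre of its underside.
- coil_spring: Bystander: bare upright coil spring, 58 mm across, 105 mm high; origin at the centre of its underside.
Things that resemble listed ones, but are neither listed nor needed, are in the scene too. What is shaped like the carrier but red or turquoise is not meant. Leave any yellow look-alike of the disc alone.

How it is judged (in metres and radians):
On the way:
1. the gate is held open by the robot while the carrier's block passes under it (value of joint gate above 0.4 rad and contact force between any of the fingers, the arm and gate above 0.2 N and x of carrier in the frame of chute between -0.036 and 0.036 m), for 0.2 s.
At the end, for the whole second after the job is handed in: Carrier on the chute floor and home, its front within 5 mm of the end stop, at rest; gate shut behind it (below 0.06 rad); disc lying in its nest (within 6 mm of the centre) (x of carrier in the frame of chute between 0.045 and 0.054 m and z of carrier in the frame of chute below 0.009 m and linear speed of carrier below 0.01 m/s and value of joint gate below 0.06 rad and horizontal distance between disc and carrier below 0.006 m and z of disc in the frame of carrier below 0.013 m); the robot touches nothing.
It fails at once if the gate bumped against or came down on the carrier or the disc (over 1 N) (contact force between gate and carrier above 1 N or contact force between gate and disc above 1 N).
It fails at once if the carrier was lifted more than 8 mm off the chute floor (z of carrier in the frame of chute above 0.014 m).
It fails at once if the disc came out of its nest (horizontal distance between disc and carrier above 0.012 m or z of disc in the frame of carrier above 0.018 m).
It fails at once if a part standing beside the chute was moved more than 15 mm (distance of any of spring_unit, spare_piston, coil_spring from where it was at the start of the episode above 0.015 m).
It also fails if it takes over 51 s, if anything falls off the work surface, if the arm or the gripper's body presses on something with over 40 N, if the wrist force passes 120 N, or if a joint passes its speed limit or range.

### The arm

A 7-joint arm with a two-finger parallel gripper is mounted at the origin on a cart in front of the work surface, level with it; the furniture and walls round the work are solid. World frame = base frame: x ahead of the robot, y to its left, z up, the work surface at z = 0. Lengths are in m, angles in degrees, forces in N, time in s.
With the tool pointing down it reaches from about 0.425 to 0.875 m from the base axis. Payload 4.7 kg.
Tool frame: the origin (TCP) lies where the fingers leave the gripper's body, on its centre line; the fingertips stand 70 mm ahead of it and the grasp point (between the pads) lies 51 mm ahead of it (env.tip_reach is the distance from the TCP to the fingertips, in m); z points along the fingers, x is the direction in which the jaws open and shut, and the axes are right-handed (so a half turn about z gives the same grasp; the last joint's range is limited). The gripper opens to 87 mm and grips with 3 to 60 N. Pads are 19 mm wide; open, the fingers measure 117 mm over their backs; the gripper's body (75 mm by 190 mm) begins 51 mm behind the grasp point.
Start: joints at [0.808, 18.392, -4.016, 83.108, 1.295, 78.541, -3.26], TCP at [0.65, -0, 0.292] pointing down, gripper open.
Joint ranges: [-163.93, 163.93], [-17.29, 119.83], [-79.2, 71.16], [3.27, 140.29], [-89.18, 269.18], [5.43, 117.66], [-154.24, 154.24]. Speed limits (degrees/s): [147.25, 147.25, 180, 180, 180, 180, 180].

### API

Orientations are given as [roll, pitch, yaw] about the fixed x, y, z axes, in that order (R = Rz(yaw) Ry(pitch) Rx(roll)).
In Python, from cell import env, optics, order gives the robot as it stands.
- The arm moves only by the shell command python3 -m creep 'ROWS' [FORCE]. ROWS is JSON, a list of rows, each a list of 7 numbers: the shift along the tool's x, y, z in cm, then the turn, a rotation vector about the tool's x, y, z in rad, then the opening, from 0 (shut) to 1 (fully open). A call has 1 to 20 rows; each row shifts and turns the pose as measured when the row begins, along the tool's axes as they then stand; what a row does not reach is not made up. A row lasts 1/10 s, in which the tool goes at most 50 mm and 8.59 degrees, less where a joint would pass 70% of its speed; a pose out of reach is approached as far as the arm can. A call with a gripper value outside its range is refused whole. The fingers move at their own pace and stop on an object; FORCE is the grip in N (left out, the last holds). Time passes only in rows, so rows that do not move let the fingers close. It gives the time, the measured TCP pose, the force and the opening at its end, in the units of the state.
- env.get_obs(): the state, without advancing time (a new reading comes with each control period).
- optics.read_camera(name): name is "scene" or "side" or "wrist"; returns a dict with "frame" (480x640x3 uint8, blue, green, red), "z_map" (480x640 float32, m along the optical axis (not along the pixel's ray), 0 where there is no reading), "fx", "fy", "cx", "cy" (pixels), "R" (3x3) and "t" (3): a world point X has camera coordinates R X + t; the wrist camera has in their place "hand_eye" (4x4, takes a point from camera to tool coordinates, whose origin is the TCP and whose axes are the tool frame's). Camera axes: x right, y down, z forward; pixel columns grow to the right and rows downward; lengths in m; the calibration is good to about 2 mm. A picture is of the moment at which its call begins: read the wrist's pose just before it.
- order.sign_off(): hands the job in, once; it reports no verdict.
The state is a dict: "time_s": time; "qpos": joint angles; "joint_velocities": joint speeds; "effort": joint torques, N m; "tool_pos": TCP position; "tool_rot": TCP orientation; "force": force on the tool from outside, world axes, zero at the start; "wrist_torque": the same for the moment, N m; "grip_width": finger opening in m.
Only numpy, scipy, OpenCV 4.12 (cv2) and the standard library are available. Lean on these libraries where they do the work, as an engineer would, in place of code of your own. Each camera call takes 0.05 s, during which the arm holds its last target. There are 200 camera calls.

## Working session

There is one attempt and no reset: what is moved stays moved. The work goes in short steps, Python scripts to look and compute and a shell command to move; the robot and the scene stay as the last step left them, time stands still between calls to the robot, and variables do not carry over. Pictures are saved under pics/ and viewed, on a budget of 10 in all, crops included, one or two more only if the job needs it, and the job is handed in when it is done.

```bash
ls; mkdir -p pics; python3 - <<'E'
from cell import env,optics
import cv2,numpy as np
print(env.get_obs())
for n in("scene","side"):
    c=optics.read_camera(n); cv2.imwrite(f"pics/{n}0.png",c["frame"]); np.savez(f"pics/{n}0.npz",**c)
    print(n,c["fx"],c["cx"],c["cy"],-c["R"].T@c["t"])
E
```

```text
pics
{'time_s': 0.0, 'qpos': array([ 0.80890288, 18.43991301, -4.01663624, 83.17402988,  1.29392244,
       78.54071354, -3.26120314]), 'joint_velocities': array([-0.03280799,  0.02473329, -0.0035412 , -0.04130659, -0.01053001,
       -0.02250865, -0.05138942]), 'effort': array([-2.58547143e-04, -4.91284704e+01, -4.03903294e-01, -3.12526345e+01,
       -6.40594075e-02,  4.37659642e-02,  1.61017233e-04]), 'tool_pos': array([ 6.49585129e-01, -3.85494654e-05,  2.91159499e-01]), 'tool_rot': array([1.79995700e+02, 1.09469321e-01, 4.53512441e-04]), 'force': array([-1.14407181, -0.20230392, -0.46281189]), 'wrist_torque': array([ 0.01808998,  0.0114901 , -0.03430702]), 'grip_width': 0.08737749892279628}
scene 463.5782712034203 323.9196831101689 248.2872379313894 [0.14582808 0.56719654 0.76851478]
side 588.2850489574835 324.36553945574593 236.85348742934292 [ 0.35804691 -0.98143126  0.52202242]
```

View pics/scene0.png

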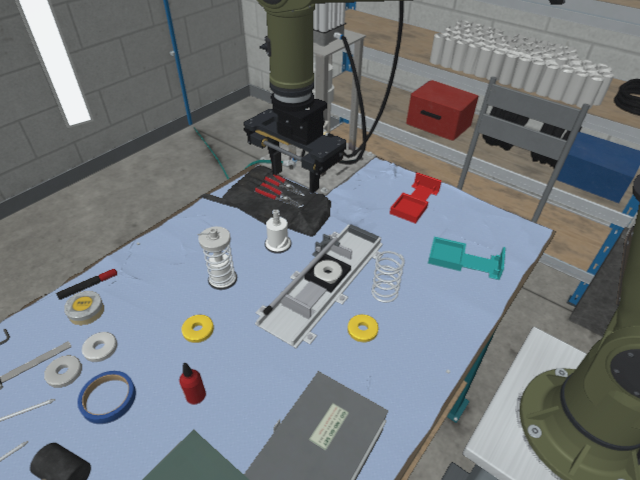

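View pics/side0.png

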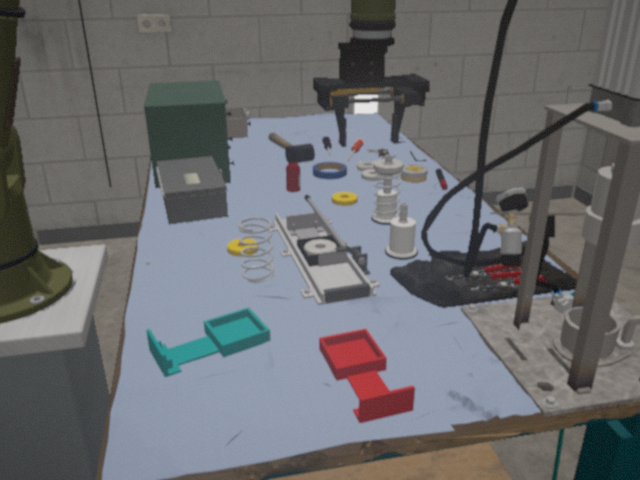

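Scene: chute from (262,325) to (375,235), black carrier with white disc (327,270), spring unit (217,257), piston (277,232), coil (388,277). Red (415,200) and turquoise (467,257) carriers and the yellow discs (198,328), (363,328) are look-alikes. The black block in the chute is the one meant; I'll confirm that in one enlarged crop.

```bash
python3 - <<'E'
import cv2
a=cv2.imread("pics/scene0.png")[215:350,245:410];b=cv2.imread("pics/side0.png")[190:310,230:400]
a=cv2.resize(a,None,fx=4.8,fy=4.4,interpolation=2)
cv2.imwrite("pics/c1.png",cv2.resize(cv2.imread("pics/scene0.png")[215:350,240:420],None,fx=4.4,fy=4.4,interpolation=2))
cv2.imwrite("pics/c2.png",cv2.resize(b,None,fx=4.6,fy=4.6,interpolation=2))
E
```

```text
(no output)
```

View pics/c1.png

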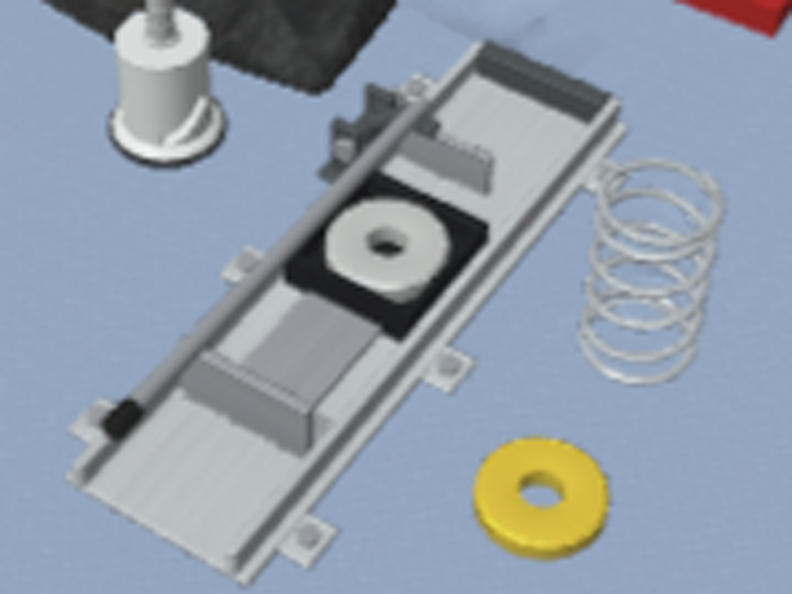

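View pics/c2.png

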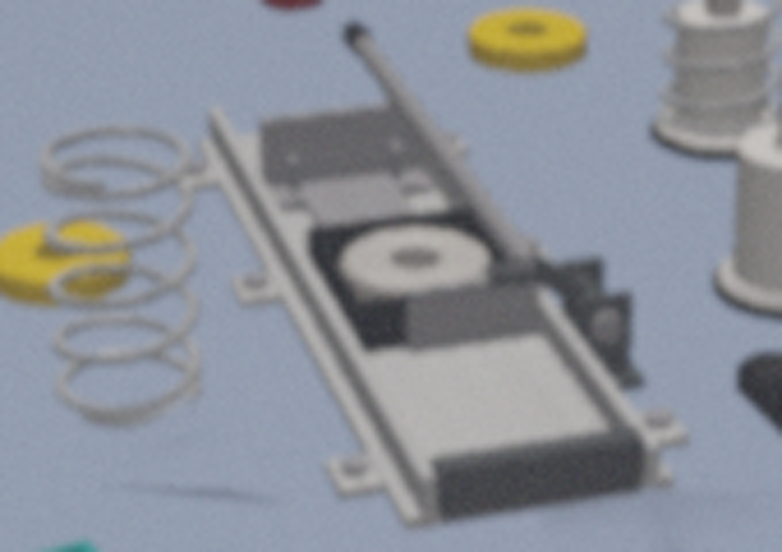

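Confirmed. The black carrier with the white disc is in the chute, its push plate is at the rear (crop1 ~(255,400)), and the rail runs from the black cap (122,418) to the hinge. Next I'll fit the chute pose from pixels in both cameras.

```bash
cat > h.py <<'E'
import numpy as np
def load(n): return dict(np.load(f"pics/{n}0.npz"))
S,D=load("scene"),load("side")
def px(c,X):
    p=np.atleast_2d(X)@c["R"].T+c["t"]; return np.c_[c["fx"]*p[:,0]/p[:,2]+c["cx"],c["fy"]*p[:,1]/p[:,2]+c["cy"]]
def ray(c,u,v,z):
    d=c["R"].T@np.array([(u-c["cx"])/c["fx"],(v-c["cy"])/c["fy"],1]);o=-c["R"].T@c["t"]
    return o+d*(z-o[2])/d[2]
def T(p,X):
    X=np.atleast_2d(X)/1000.; c,s=np.cos(p[2]),np.sin(p[2])
    return np.c_[p[0]+c*X[:,0]-s*X[:,1],p[1]+s*X[:,0]+c*X[:,1],X[:,2]]
E
cat > fit.py <<'E'
from h import *
from scipy.optimize import least_squares
s=lambda u,v:(240+u/4.4,215+v/4.4); d=lambda u,v:(230+u/4.6,190+v/4.6)
ob=[(S,s(245,583),(-255,-46,0)),(S,s(70,480),(-255,46,10)),(S,s(483,42),(100,43,22)),(S,s(620,97),(100,-40,24)),(S,s(122,418),(-250,24,53)),
(D,d(415,522),(100,-46,0)),(D,d(437,460),(100,-40,24)),(D,d(645,430),(100,40,24)),(D,d(355,35),(-250,24,53)),(D,d(214,108),(-255,-43,22))]
f=lambda p:np.concatenate([(px(c,T(p,X))-o)[0] for c,o,X in ob])
g=[least_squares(f,[.6,.15,a],loss="soft_l1") for a in np.arange(-3,3.1,.75)]
r=min(g,key=lambda q:q.cost);p=r.x;print(p,np.degrees(p[2]));print(f(p).reshape(-1,2).round(1).tolist())
np.save("pose.npy",p)
inv=lambda X:((np.array([[np.cos(p[2]),np.sin(p[2])],[-np.sin(p[2]),np.cos(p[2])]])@(X[:2]-p[:2]))*1000).round(1)
print("disc",inv(ray(S,*s(387,240),26e-3)),inv(ray(D,*d(415,257),26e-3)))
print("plate top L/R",inv(ray(S,*s(205,350),44e-3)),inv(ray(S,*s(312,410),44e-3)))
print("side plate", inv(ray(D,*d(262,122),44e-3)), "block corner", inv(ray(S,*s(490,235),28e-3)),inv(ray(S,*s(400,328),28e-3)))
for n,u,v,h in(("coil",388,257,105),("coil2",390,302-215+215,0)):
    print(n,ray(S,u,v,h/1000),inv(ray(S,u,v,h/1000)))
print("spring",inv(ray(S,214,232,.147)),inv(ray(S,222,282,0)),"piston",inv(ray(S,277,214,.103)),inv(ray(S,278,245,0)))
for X in((-250,24,53),(-125,24,53),(0,24,53),(88,0,0),(-255,0,6)): print(X,T(p,X).round(4))
E
python3 fit.py
```

```text
[ 0.56475129 -0.06196604 -1.49223483] -85.49875793271215
[[-1.9, -0.2], [0.7, -1.3], [-0.3, -1.2], [-1.6, -1.4], [-2.5, 2.7], [0.5, 1.7], [-0.9, 2.2], [-0.5, 1.5], [-1.2, -0.9], [-0.7, -0.9]]
disc [-63.6  -0.3] [-62.9   1.1]
plate top L/R [-184.1   22.2] [-185.3  -38.7]
side plate [-177.5  -35.9] block corner [-33.2 -42. ] [-110.1  -38. ]
coil [ 0.44186307 -0.04237671  0.105     ] [ -29.2 -121. ]
coil2 [ 0.41257109 -0.02604974  0.        ] [ -47.7 -148.9]
spring [-202.7  183. ] [-206.2  185.2] piston [-47.  148.2] [-42.5 155.5]
(-250, 24, 53) [[0.5691 0.1891 0.053 ]]
(-125, 24, 53) [[0.5789 0.0645 0.053 ]]
(0, 24, 53) [[ 0.5887 -0.0601  0.053 ]]
(88, 0, 0) [[ 0.5717 -0.1497  0.    ]]
(-255, 0, 6) [[0.5447 0.1922 0.006 ]]
```

```bash
cat > d.py <<'E'
# usage: d.py X Y Z(mm, chute) -> shift in tool axes (cm) & turn
import sys
from h import *; from cell import env
from scipy.spatial.transform import Rotation as R
p=np.load("pose.npy");o=env.get_obs();A=R.from_euler("xyz",o["tool_rot"],degrees=True)
t=np.array(o["tool_pos"]);c,s=np.cos(p[2]),np.sin(p[2])
l=np.array([[c,s],[-s,c]])@(t[:2]-p[:2])*1000
print("t",round(o["time_s"],2),"chute TCP",l.round(1),(t[2]*1000).round(1),"F",o["force"].round(1),"grip",round(o["grip_width"],4))
G=R.from_matrix(np.c_[[-s,c,0],[c,s,0],[0,0,-1]])
print("turn",(A.inv()*G).as_rotvec().round(4))
if len(sys.argv)>1:
    g=T(p,[float(v) for v in sys.argv[1:4]])[0]; print("shift cm (cur axes)",(A.inv().apply(g-t)*100).round(2),"(aligned)",(G.inv().apply(g-t)*100).round(2))
E
python3 d.py -230 -20 230
```

```text
t 0.1 chute TCP [-55.1  89.5] 291.2 F [-0.3 -0.1  0.7] grip 0.0869
turn [ 0.      0.0018 -0.0785]
shift cm (cur axes) [-12.27 -16.58   6.14] (aligned) [-10.95 -17.49   6.12]
```

```bash
python3 -m creep '[[0,0,0,0,0,-0.0785,0.63],[-2,-3,1,0,0,0,0.63],[-2,-3,1,0,0,0,0.63],[-2,-3,1,0,0,0,0.63],[-2,-3,1,0,0,0,0.63],[-2,-3,1,0,0,0,0.63],[-1,-2.5,1,0,0,0,0.63],[0,0,0,0,0,0,0.63],[0,0,0,0,0,0,0.63]]' 40; python3 d.py -230 -20 230; python3 - <<'E'
from cell import env,optics
import cv2,numpy as np
from scipy.spatial.transform import Rotation as R
o=env.get_obs();c=optics.read_camera("wrist")
cv2.imwrite("pics/w1.png",c["frame"]);np.savez("pics/wrist0.npz",pos=o["tool_pos"],rot=o["tool_rot"],**c)
print(c["hand_eye"].round(3),c["fx"])
E
```

```text
time_s: 1.0
tool_pos: [0.5191, 0.1688, 0.2239]
tool_rot: [179.8, 0.5, 4.5]
force: [0.6, -0.6, 0.3]
grip_width: 0.0551
t 1.0 chute TCP [-233.6  -27.4] 223.9 F [ 0.6 -0.6  0.3] grip 0.0551
turn [0.0032 0.0089 0.0005]
shift cm (cur axes) [ 0.73  0.36 -0.61] (aligned) [ 0.74  0.36 -0.61]
[[ 1.    -0.001 -0.     0.001]
 [ 0.001  0.964  0.267 -0.074]
 [-0.    -0.267  0.964 -0.091]
 [ 0.     0.     0.     1.   ]] 392.86900506134737
```

View pics/w1.png

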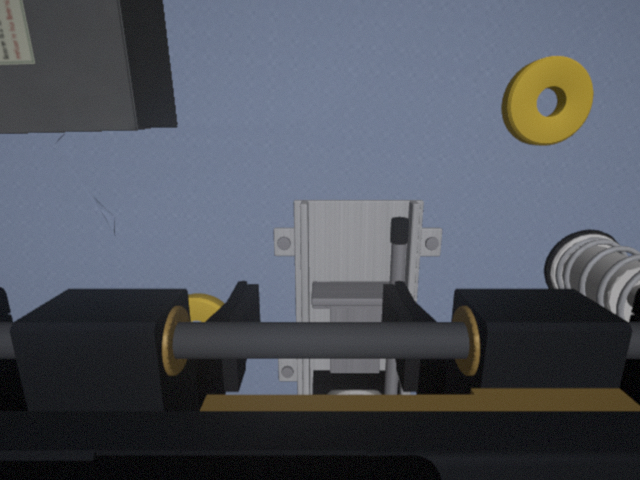

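Wrist view: chute rear corners at (296,202) and (422,202), rail cap at (400,219), plate rear top edge at y≈283 from x=313. I'll compare these with the fit.

```bash
cat >> h.py <<'E'
def wr(w,u,v,z):
    from scipy.spatial.transform import Rotation as R
    A=R.from_euler("xyz",w["rot"],degrees=True).as_matrix();H=w["hand_eye"]
    d=A@H[:3,:3]@np.array([(u-w["cx"])/w["fx"],(v-w["cy"])/w["fy"],1]);o=w["pos"]+A@H[:3,3]
    return o+d*(z-o[2])/d[2]
def inv(p,X):
    c,s=np.cos(p[2]),np.sin(p[2]);return ((np.array([[c,s],[-s,c]])@(X[:2]-p[:2]))*1000).round(1)
E
python3 - <<'E'
from h import *
import cv2
p=np.load("pose.npy");w=load("wrist")
for n,u,v,z in(("-y wall outer rear (-255,-46)",294,202,22),("+y wall outer rear(-255,46)",422,202,20),("cap(-250..,24)",400,219,55),("rail at v265: y24",399,268,53),("plate top rear L(?, -37)",313,283,44),("plate top R",385,283,44),("-y wall out v360",295,390,22)):
    print(n,inv(p,wr(w,u,v,z/1000)))
# coil & piston via scene/side tops and bases
for n,a in(("coil",[(S,390,260,105),(S,385.5,292,0),(D,255.5,224,105),(D,258,270,0)]),("piston",[(S,276,213,103),(S,277.5,244,0),(D,403,252,0)])):
    print(n,[inv(p,ray(c,u,v,z/1000)).tolist() for c,u,v,z in a])
f=w["frame"]
E
```

```text
-y wall outer rear (-255,-46) [-258.1  -47.8]
+y wall outer rear(-255,46) [-257.9   48.8]
cap(-250..,24) [-252.3   26. ]
rail at v265: y24 [-216.6   27.6]
plate top rear L(?, -37) [-201.6  -33.2]
plate top R [-201.8   19.8]
-y wall out v360 [-93.9 -50. ]
coil [[-34.5, -128.3], [-28.3, -127.7], [-24.2, -126.5], [-50.5, -122.5]]
piston [[-45.5, 152.2], [-40.4, 158.6], [-39.9, 163.1]]
```

```bash
python3 -m creep '[[0.3,2.7,0,0.003,0.009,0,0.46],[0,0,3,0,0,0,0.46],[0,0,3,0,0,0,0.46],[0,0,2,0,0,0,0.46],[0,0,0,0,0,0,0.46],[0,0,0,0,0,0,0.46]]' 40; python3 d.py -206 -24 106
```

```text
time_s: 1.65
tool_pos: [0.5308, 0.1339, 0.1447]
tool_rot: [179.9, -0.4, 3.8]
force: [0.3, -0.5, 0.1]
grip_width: 0.0404
t 1.65 chute TCP [-197.9  -18.5] 144.7 F [ 0.3 -0.5  0.1] grip 0.0404
turn [ 0.0011 -0.0072 -0.0118]
shift cm (cur axes) [-0.59 -0.81  3.86] (aligned) [-0.55 -0.81  3.87]
```

```bash
python3 -m creep '[[-0.5,-0.9,0,0,-0.007,-0.012,0.46],[0,0,0,0,0,0,0.46],[0,0,0,0,0,0,0.46]]' 40; python3 d.py -206 -24 106
```

```text
time_s: 1.95
tool_pos: [0.5269, 0.143, 0.1479]
tool_rot: [180.0, -0.3, 4.5]
force: [-0.5, -0.6, 0.4]
grip_width: 0.04
t 1.95 chute TCP [-207.3  -21.6] 147.9 F [-0.5 -0.6  0.4] grip 0.04
turn [ 0.0003 -0.0044 -0.0004]
shift cm (cur axes) [-0.26  0.13  4.19] (aligned) [-0.24  0.13  4.19]
```

```bash
python3 -m creep '[[0,0,1,0,0,0,0.46],[0,0,1,0,0,0,0.46],[0,0,1,0,0,0,0.46],[0,0,0,0,0,0,0.46],[0,0,0,0,0,0,0.46]]' 40; python3 d.py -206 -24 106; python3 - <<'E'
from cell import env,optics
import cv2,numpy as np
for n in("scene","side"):
    c=optics.read_camera(n);np.savez(f"pics/{n}1.npz",**c);f=c["frame"]
    cv2.imwrite(f"pics/{n}1.png",cv2.resize(f[190:350,230:400] if n=="scene" else f[130:310,230:420],None,fx=3.3,fy=3.3,interpolation=2))
a=cv2.imread("pics/scene1.png");b=cv2.imread("pics/side1.png");h=600
v=[cv2.resize(i,(400,int(i.shape[0]*400/i.shape[1]))) for i in(a,b)];m=max(i.shape[0] for i in v)
cv2.imwrite("pics/m1.png",np.hstack([cv2.copyMakeBorder(i,0,m-i.shape[0],0,0,0) for i in v]))
E
```

```text
time_s: 2.45
tool_pos: [0.5273, 0.1435, 0.1159]
tool_rot: [180.0, -0.3, 4.5]
force: [0.1, 0.4, -0.5]
grip_width: 0.0399
t 2.45 chute TCP [-207.7  -21.2] 115.9 F [ 0.1  0.4 -0.5] grip 0.0399
turn [ 0.0002 -0.0057  0.0005]
shift cm (cur axes) [-0.28  0.17  0.99] (aligned) [-0.28  0.17  0.99]
```

View pics/m1.png

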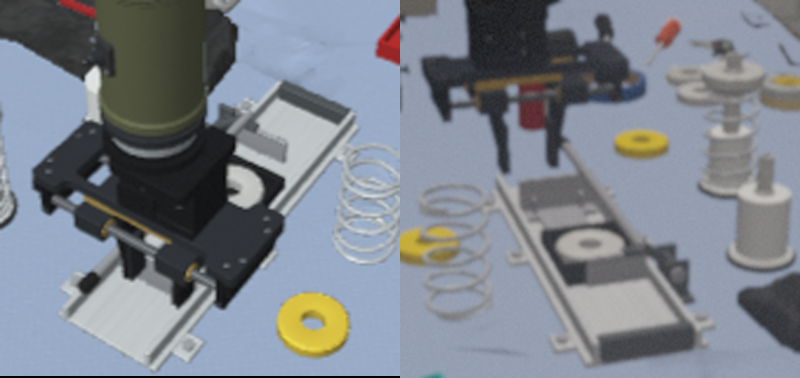

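The side view shows both fingers behind the plate, and the right finger (558,150) on the inner side of the rail. Next I descend the last centimetre and open the gate.

```bash
python3 -m creep '[[0,0,0.5,0,0,0,0.46],[0,0,0.5,0,0,0,0.46],[0,0,0,0,0,0,0.46],[0.5,0,0,0,0,0,0.46],[0.5,0,0,0,0,0,0.46],[0.5,0,0,0,0,0,0.46],[0,0,0,0,0,0,0.46],[0,0,0,0,0,0,0.46]]' 60; python3 d.py 
python3 -m creep '[[0.5,0,0,0,0,0,0.46],[0.5,0,0,0,0,0,0.46],[0,0,0,0,0,0,0.46],[0,0,0,0,0,0,0.46]]' 60; python3 d.py -206 10 106
```

```text
time_s: 3.35
tool_pos: [0.54, 0.1448, 0.1057]
tool_rot: [179.9, 0.2, 4.5]
force: [-0.4, -0.9, 0.3]
grip_width: 0.0401
t 3.35 chute TCP [-208.    -8.5] 105.7 F [-0.4 -0.9  0.3] grip 0.0401
turn [0.0012 0.0043 0.0006]
time_s: 3.75
tool_pos: [0.5412, 0.1453, 0.1052]
tool_rot: [179.8, 1.6, 4.6]
force: [-0.8, -0.1, 0.3]
grip_width: 0.04
t 3.75 chute TCP [-208.5   -7.2] 105.2 F [-0.8 -0.1  0.3] grip 0.04
turn [0.0041 0.0286 0.0017]
shift cm (cur axes) [ 1.71  0.25 -0.13] (aligned) [ 1.72  0.25 -0.08]
```

```bash
python3 -m creep '[[1,0,0,0,-0.02,0,0.46],[1,0,0,0,0,0,0.46]]' 60; python3 d.py -206 10 106; python3 - <<'E'
from cell import env,optics
import cv2,numpy as np
o=env.get_obs();print(o["qpos"].round(1),o["wrist_torque"].round(2),o["effort"].round(1))
v=[]
for n in("scene","side"):
    c=optics.read_camera(n);f=c["frame"]
    i=f[190:350,230:400] if n=="scene" else f[130:310,230:420]
    v.append(cv2.resize(i,(400,int(i.shape[0]*400/i.shape[1])),interpolation=2))
m=max(i.shape[0] for i in v)
cv2.imwrite("pics/m2.png",np.hstack([cv2.copyMakeBorder(i,0,m-i.shape[0],0,0,0) for i in v]))
E
```

```text
time_s: 3.95
tool_pos: [0.5453, 0.1461, 0.1055]
tool_rot: [179.5, 5.2, 4.6]
force: [-37.0, -7.0, 38.5]
grip_width: 0.0397
t 3.95 chute TCP [-208.9   -3. ] 105.5 F [-37.   -7.   38.5] grip 0.0397
turn [0.0092 0.0907 0.0029]
shift cm (cur axes) [ 1.29  0.29 -0.16] (aligned) [ 1.3   0.29 -0.05]
[ -8.8  21.  -10.1 102.8   3.3  61.8 -15.4] [-1.34  7.41 -0.09] [  2.  -31.5   1.7 -32.9   1.9 -12.7   0.1]
```

View pics/m2.png

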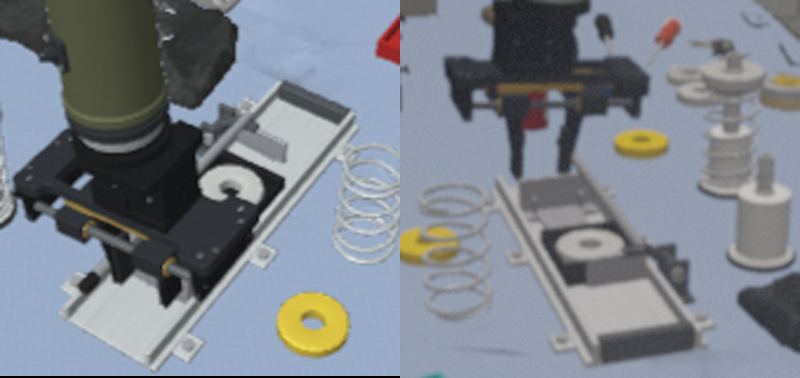

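The force is at 45° with the gate still shut, so the tapered finger back is wedging down on the rail. I'll back off, narrow the fingers, tilt the tips outward, start lower and move up and out along the rail's arc.

```bash
python3 -m creep '[[-1,0,0,0,0.05,0,0.46],[-0.7,0,0,0,0.06,0,0.2],[0,0,0,0,0.06,0,0.2],[0,0,0,0,0.06,0,0.2],[0,0,0,0,0,0,0.2],[0,0,0,0,0,0,0.2]]' 60; python3 d.py -208 -19 88
```

```text
time_s: 4.65
tool_pos: [0.5305, 0.1453, 0.1092]
tool_rot: [179.6, -8.8, 4.8]
force: [-0.7, 0.4, -0.3]
grip_width: 0.0181
t 4.65 chute TCP [-209.3  -17.9] 109.2 F [-0.7  0.4 -0.3] grip 0.0181
turn [ 0.0073 -0.1533  0.0042]
shift cm (cur axes) [-0.44  0.12  2.08] (aligned) [-0.11  0.13  2.12]
```

```bash
python3 -m creep '[[-0.2,0.1,0.7,0,0,0,0.2],[-0.2,0,0.7,0,0,0,0.2],[0,0,0.7,0,0,0,0.2],[0,0,0,0,0,0,0.2],[0.4,0,0.06,0,0,0,0.2],[0.4,0,0.06,0,0,0,0.2]]' 60; python3 d.py
python3 -m creep '[[0.6,0,-0.5,0,0,0,0.2],[0.6,0,-0.5,0,0,0,0.2],[0.6,0,-0.5,0,0,0,0.2]]' 60; python3 d.py
```

```text
time_s: 5.25
tool_pos: [0.54, 0.1445, 0.0849]
tool_rot: [179.6, -8.6, 4.7]
force: [-1.4, 0.5, 0.7]
grip_width: 0.0175
t 5.25 chute TCP [-207.7   -8.5] 84.9 F [-1.4  0.5  0.7] grip 0.0175
turn [ 0.0071 -0.1504  0.0029]
time_s: 5.55
tool_pos: [0.5537, 0.1454, 0.1014]
tool_rot: [179.5, -8.1, 4.7]
force: [-3.0, -1.3, -1.9]
grip_width: 0.0173
t 5.55 chute TCP [-207.6    5.3] 101.4 F [-3.  -1.3 -1.9] grip 0.0173
turn [ 0.0085 -0.1421  0.003 ]
```

```bash
python3 -m creep '[[0.6,0,-0.2,0,0.01,0,0.2],[0.5,0,0,0,0.01,0,0.2],[0.4,0,0,0,0.01,0,0.2],[0.2,0,0,0,0,0,0.2],[0.2,0,0,0,0,0,0.2]]' 60; python3 d.py; python3 - <<'E'
from cell import env,optics
import cv2,numpy as np
v=[]
for n in("scene","side"):
    c=optics.read_camera(n);f=c["frame"];np.savez(f"pics/{n}2.npz",**c)
    i=f[190:350,230:400] if n=="scene" else f[130:310,230:420]
    v.append(cv2.resize(i,(400,int(i.shape[0]*400/i.shape[1])),interpolation=2))
m=max(i.shape[0] for i in v)
cv2.imwrite("pics/m3.png",np.hstack([cv2.copyMakeBorder(i,0,m-i.shape[0],0,0,0) for i in v]))
E
```

```text
time_s: 6.05
tool_pos: [0.573, 0.147, 0.1081]
tool_rot: [179.5, -9.9, 4.7]
force: [-4.5, 0.6, -0.8]
grip_width: 0.0174
t 6.05 chute TCP [-207.7   24.6] 108.1 F [-4.5  0.6 -0.8] grip 0.0174
turn [ 0.009  -0.1726  0.0029]
```

View pics/m3.png

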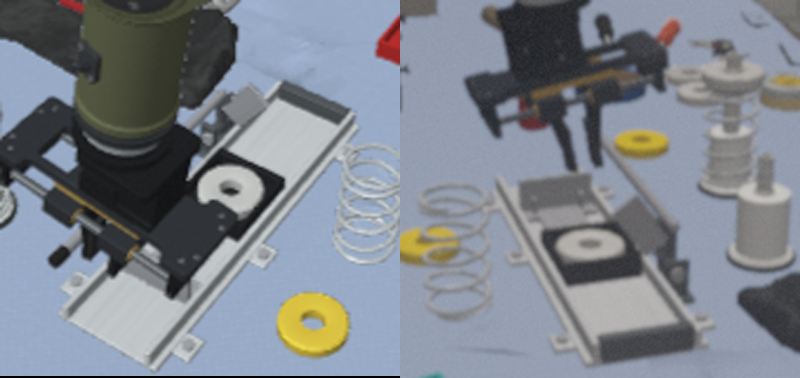

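```bash
python3 - <<'E'
from h import *
p=np.load("pose.npy")
print(inv(p,ray(D,359.7,235.5,.066)),inv(p,ray(S,255.5,299.2,.066)),inv(p,ray(S,267,290,.066)))
E
python3 d.py -207 24 104
```

```text
[-4.9 58.9] [-242.1   53.3] [-210.9   49.6]
t 6.15 chute TCP [-207.7   24.8] 108.1 F [-3.2  0.7 -0.1] grip 0.0176
turn [ 0.0089 -0.173   0.0028]
shift cm (cur axes) [-0.15  0.07  0.39] (aligned) [-0.08  0.07  0.41]
```

Gate open at about 0.9 rad (rail y ≈ 50–58). I'll lower a little and start pushing.

```bash
python3 -m creep '[[-0.05,0,0.35,0,0,0,0.2],[-0.05,0,0.3,0,0,0,0.2],[0,0.4,0,0,0,0,0.2],[0,0.4,0,0,0,0,0.2],[0,0.4,0,0,0,0,0.2],[0,0.4,0,0,0,0,0.2]]' 60; python3 d.py -80 24 102
```

```text
time_s: 6.75
tool_pos: [0.575, 0.1357, 0.1022]
tool_rot: [179.8, -10.1, 4.9]
force: [-4.7, 5.6, 0.1]
grip_width: 0.0172
t 6.75 chute TCP [-196.3   25.8] 102.2 F [-4.7  5.6  0.1] grip 0.0172
turn [ 0.0022 -0.1766  0.0072]
shift cm (cur axes) [-2.600e-01  1.163e+01  1.000e-02] (aligned) [-0.18 11.63  0.02]
```

```bash
python3 -m creep '[[0,0.5,0,0,0,0,0.2],[0,0.5,0,0,0,0.002,0.2],[0,0.5,0,0,0,0.002,0.2],[0,0.5,0,0,0,0,0.2],[0,0.5,0,0,0,0,0.2],[0,0.5,0,0,0,0,0.2],[0,0.5,0,0,0,0,0.2],[0,0.5,0,0,0,0,0.2]]' 60; python3 d.py -80 24 102
```

```text
time_s: 7.55
tool_pos: [0.5769, 0.1106, 0.1024]
tool_rot: [-178.9, -10.4, 5.2]
force: [-3.6, 5.6, 0.1]
grip_width: 0.0169
t 7.55 chute TCP [-171.1   25.7] 102.4 F [-3.6  5.6  0.1] grip 0.0169
turn [-0.0196 -0.1807  0.0133]
shift cm (cur axes) [-0.28  9.11 -0.18] (aligned) [-0.17  9.11  0.04]
```

```bash
python3 -m creep '[[0,0.7,0,-0.01,0,0.005,0.2],[0,0.7,0,-0.006,0,0.005,0.2],[0,0.7,0,-0.006,0,0.003,0.2],[0,0.7,0,-0.005,0,0.002,0.2],[0,0.7,0,-0.003,0,0.001,0.2],[0,0.7,0,-0.003,0,0.001,0.2],[0,0.7,0,-0.003,0,0.001,0.2],[0,0.7,0,-0.003,0,0.001,0.2]]' 60; python3 d.py -80 24 102; python3 - <<'E'
from cell import env,optics
import cv2,numpy as np
v=[]
for n in("scene","side"):
    c=optics.read_camera(n);f=c["frame"]
    i=f[190:350,230:400] if n=="scene" else f[130:310,230:420]
    v.append(cv2.resize(i,(400,int(i.shape[0]*400/i.shape[1])),interpolation=2))
m=max(i.shape[0] for i in v)
cv2.imwrite("pics/m4.png",np.hstack([cv2.copyMakeBorder(i,0,m-i.shape[0],0,0,0) for i in v]))
E
```

```text
time_s: 8.35
tool_pos: [0.58, 0.0692, 0.1022]
tool_rot: [-179.9, -10.5, 4.6]
force: [-2.7, 6.3, 0.4]
grip_width: 0.0174
t 8.35 chute TCP [-129.6   25.5] 102.2 F [-2.7  6.3  0.4] grip 0.0174
turn [-0.0015 -0.1837  0.0013]
shift cm (cur axes) [-0.16  4.96 -0.01] (aligned) [-0.15  4.96  0.02]
```

View pics/m4.png

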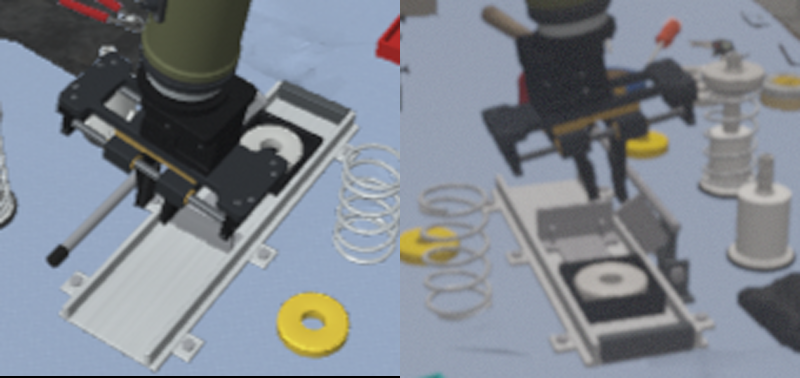

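The carrier is passing under the open gate with the disc in its nest, and the coil and piston are clear. I'll keep pushing.

```bash
python3 -m creep '[[0,0.7,0,-0.003,0,0.001,0.2],[0,0.7,0,-0.005,0,0.001,0.2],[0,0.7,0,-0.005,0,0.001,0.2],[0,0.7,0,-0.005,0,0.001,0.2],[0,0.6,0,-0.004,0,0.001,0.2],[0,0.5,0,-0.003,0,0.001,0.2]]' 60; python3 d.py -83 24 102
python3 -m creep '[[0,0.5,0,-0.003,0,0.001,0.2],[0,0.5,0,-0.003,0,0.001,0.2]]' 60; python3 d.py -83 24 102
```

```text
time_s: 9.05
tool_pos: [0.582, 0.0392, 0.1021]
tool_rot: [179.4, -10.6, 4.5]
force: [-2.9, 6.7, -0.5]
grip_width: 0.0171
t 9.05 chute TCP [-99.5  25.1] 102.1 F [-2.9  6.7 -0.5] grip 0.0171
turn [ 0.0107 -0.1846 -0.0006]
shift cm (cur axes) [-0.11  1.65  0.01] (aligned) [-0.11  1.65  0.01]
time_s: 9.25
tool_pos: [0.5823, 0.0326, 0.1021]
tool_rot: [179.3, -10.6, 4.5]
force: [-3.9, 5.3, -0.1]
grip_width: 0.0174
t 9.25 chute TCP [-92.9  24.9] 102.1 F [-3.9  5.3 -0.1] grip 0.0174
turn [ 0.0121 -0.1847 -0.0008]
shift cm (cur axes) [-0.09  0.99  0.01] (aligned) [-0.09  0.99  0.01]
```

```bash
python3 -m creep '[[0,0.4,0,0.003,0,0,0.2],[0,0.4,0,0.003,0,0,0.2]]' 60; python3 d.py -83 24 102
python3 -m creep '[[0,0.4,0,0.003,0,0,0.2],[0,0.4,0,0.003,0,0,0.2]]' 60; python3 d.py -83 24 102
```

```text
time_s: 9.45
tool_pos: [0.5826, 0.0284, 0.1022]
tool_rot: [179.9, -10.6, 4.7]
force: [-3.3, 6.1, 0.3]
grip_width: 0.0173
t 9.45 chute TCP [-88.6  24.9] 102.2 F [-3.3  6.1  0.3] grip 0.0173
turn [ 0.0011 -0.185   0.0026]
shift cm (cur axes) [-0.09  0.56  0.01] (aligned) [-0.09  0.56  0.02]
time_s: 9.65
tool_pos: [0.5829, 0.0247, 0.1024]
tool_rot: [-179.4, -10.6, 4.8]
force: [-3.3, 10.0, 1.2]
grip_width: 0.0173
t 9.65 chute TCP [-85.   24.9] 102.4 F [-3.3 10.   1.2] grip 0.0173
turn [-0.0108 -0.1853  0.0059]
shift cm (cur axes) [-0.09  0.2   0.02] (aligned) [-0.09  0.2   0.04]
```

```bash
python3 -m creep '[[0,0.4,0,0,0,0,0.2],[0,0.4,0,0,0,0,0.2]]' 60; python3 d.py -83 24 102
```

```text
time_s: 9.85
tool_pos: [0.5829, 0.0241, 0.1024]
tool_rot: [-178.9, -10.6, 4.9]
force: [-4.1, 10.2, 1.8]
grip_width: 0.0178
t 9.85 chute TCP [-84.4  24.8] 102.4 F [-4.1 10.2  1.8] grip 0.0178
turn [-0.0204 -0.1851  0.0095]
shift cm (cur axes) [-0.09  0.14  0.02] (aligned) [-0.08  0.14  0.04]
```

The advance has stalled at 10 N at the expected place. I'll check by picture before retreating.

```bash
python3 -m creep '[[0,0.7,0,-0.02,0,0.005,0.2],[0,0.7,0,0,0,0,0.2]]' 60; python3 d.py; cat > pic.py <<'E'
from cell import env,optics
import cv2,numpy as np,sys
v=[]
for n in("scene","side"):
    c=optics.read_camera(n);f=c["frame"]
    i=f[200:310,290:400] if n=="scene" else f[210:310,270:390]
    v.append(cv2.resize(i,(400,int(i.shape[0]*400/i.shape[1])),interpolation=2))
m=max(i.shape[0] for i in v)
cv2.imwrite(sys.argv[1],np.hstack([cv2.copyMakeBorder(i,0,m-i.shape[0],0,0,0) for i in v]))
E
python3 pic.py pics/m5.png
```

```text
time_s: 10.05
tool_pos: [0.5828, 0.0241, 0.1024]
tool_rot: [-179.0, -10.6, 4.9]
force: [-4.6, 13.8, 1.6]
grip_width: 0.0172
t 10.05 chute TCP [-84.3  24.8] 102.4 F [-4.6 13.8  1.6] grip 0.0172
turn [-0.0175 -0.1846  0.009 ]
```

View pics/m5.png

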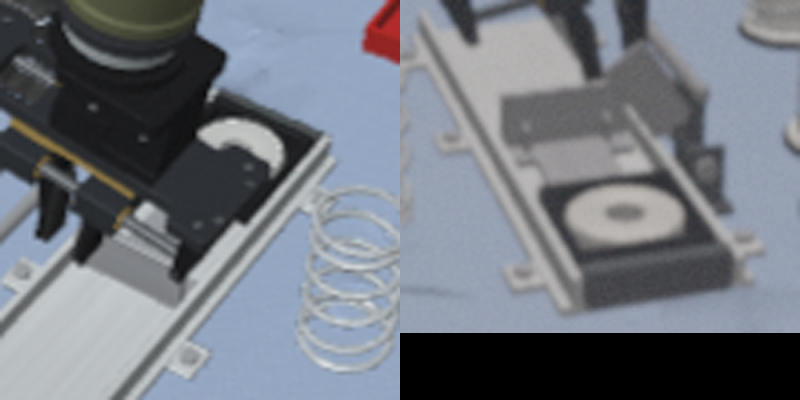

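Home: the carrier front sits against the stop and the disc is in its nest. I'll back off, then let the gate down.

```bash
python3 -m creep '[[0,-0.8,0,0.02,0,0,0.2],[0,-1.2,0,0,0,0,0.2],[0,-1.2,0,0,0,0,0.2],[0,-1.2,0,0,0,0,0.2],[0,-0.8,0,0,0,0,0.2],[-0.6,0,0,0,0,0,0.2],[-0.6,0,0,0,0,0,0.2],[-0.7,0,0.1,0,0,0,0.2],[-0.7,0,0.2,0,0,0,0.2],[-0.7,0,0.2,0,0,0,0.2],[-0.7,0,0.2,0,0,0,0.2],[-0.7,0,0.1,0,0,0,0.2],[-0.6,0,0,0,0,0,0.2],[-0.4,0,0,0,0,0,0.2],[0,0,0,0,0,0,0.2]]' 60; python3 d.py
```

```text
time_s: 11.65
tool_pos: [0.5213, 0.0678, 0.0856]
tool_rot: [-178.2, -11.0, 4.6]
force: [0.2, 0.0, 0.2]
grip_width: 0.0176
t 11.65 chute TCP [-132.8  -33.1] 85.6 F [0.2 0.  0.2] grip 0.0176
turn [-0.0309 -0.192   0.0049]
```

```bash
python3 -m creep '[[0.2,0,-1,0,0,0,0.2],[0.3,0,-1.5,0,0,0,0.2],[0.4,0,-2,0,0,0,0.2],[0.4,-0.5,-2.5,0,0,0,0.2],[0.4,-1,-2.5,0,0,0,0.2],[0.4,-1,-2.5,0,0,0,0.2],[0.4,-1,-2,0,0,0,0.2],[0,0,-1,0,0,0,0.2],[0,0,0,0,0,0,0.2],[0,0,0,0,0,0,0.2]]' 60; python3 d.py; python3 - <<'E'
from cell import optics
import cv2,numpy as np
v=[]
for n in("scene","side"):
    c=optics.read_camera(n);f=c["frame"]
    i=f[190:350,230:420] if n=="scene" else f[160:320,230:420]
    v.append(cv2.resize(i,(400,337),interpolation=2))
cv2.imwrite("pics/m6.png",np.hstack(v))
E
```

```text
time_s: 12.65
tool_pos: [0.5161, 0.0979, 0.2512]
tool_rot: [-178.2, -11.3, 4.5]
force: [0.5, -0.9, -0.2]
grip_width: 0.0175
t 12.65 chute TCP [-163.2  -36. ] 251.2 F [ 0.5 -0.9 -0.2] grip 0.0175
turn [-0.0315 -0.1976  0.0038]
```

View pics/m6.png

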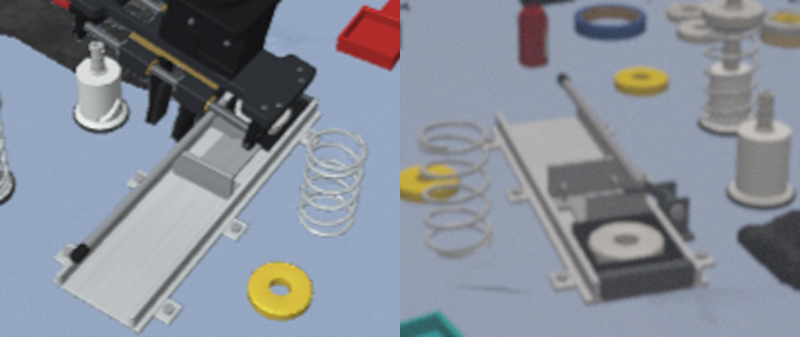

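```bash
python3 - <<'E'
from h import *
p=np.load("pose.npy");k=400/190
print("plate top (-74)",inv(p,ray(S,230+183/k,190+153/k,.044)),inv(p,ray(S,230+236/k,190+183/k,.044)),"disc (50,0)",inv(p,ray(D,230+227/k,160+240/k,.026)))
print("cap (-250,24)",inv(p,ray(S,230+80/k,190+253/k,.053)))
from cell import order
order.sign_off()
E
```

```text
plate top (-74) [-74.4  21.8] [-79.1 -45.7] disc (50,0) [51.5 -0.6]
cap (-250,24) [-242.1   23.5]
the job is handed in; nothing more can be done
```

I pushed the carrier home under the held-open gate, let the gate fall shut behind it and handed the job in at about 12.7 s; no verdict was reported.

- **What I did:** A tilted fingertip pushed the rail aside until the gate stood at about 0.9 rad. While it held the rail there, the same hand pushed the carrier by its rear plate until it stopped against the end stop, at 10 to 14 N. I then backed off, let the gate down gently and lifted the hand clear.
- **Setback:** The first try at the rail jammed, because the tapered back of the finger wedged on the bar. Force reached about 37 N sideways and 38 N vertically. I backed off and redid it with a tilted, lower approach along the rail's arc; the gate looked unmoved in that picture.
- **Last checks:**
  - The disc measured at chute (51.5, -0.6) mm, against a nominal (50, 0).
  - The two plate corners measured at x = -74.4 and -79.1 mm, against -74. The second is less certain, because its y also read outside the channel.
  - The rail cap measured at y = 23.5 mm, against 24 when shut.
  - The piston, coil and spring unit look undisturbed in the last picture. I did not measure them again.
  - The hand was clear, with only sensor noise on the force reading.

I viewed 11 pictures, one over the budget.

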